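Fit the loose knob to the selected D-shaft and hold it pressed

TASK

Put the loose knob on the shaft of the control box that the red-balled selector lever leans towards: turn the knob so that its flat matches the shaft's flat, and push it fully home. Then press knob and shaft down to the end of the shaft's spring travel and keep pressing: the program finishes while still holding the knob pressed down. Leave the lever as it is, and do not disturb the blue bin and the screwdriver.

Things in the scene. Friction and masses are not known exactly. Their poses are not given: they have to be found in the camera images.
- knob: loose knob, 150 g, bore down: black hub 38 mm wide, 18 high; grey grip bar on it 38 mm long (x), 14 wide (y), top at 46 (pinch it across the 14 mm, tips just above the hub). Origin: centre of underside on the bore axis, z up. White line on bar top and end: +x. D-bore from below: 14 mm deep, 17.6 mm wide, flat on the +x side 1.3 mm from axis (0.8 mm clearance), mouth chamfered 1 mm
- left_tip (a point): top centre of the left (blue ring) shaft, moving with it: brass D-shaft 16 mm wide, flat (red stripe) 0.5 mm from its axis, 26 mm above the box top, taper over the last 2 mm. x points out of the flat, z up. Fully home, the knob's underside is 14 mm below this point and both x axes point the same way. It can turn +-40 degrees against 0.06 N m friction
- right_tip (a point): the same for the right shaft (orange ring round it), 130 mm from the left one
- left_shaft (a joint): how far the left shaft is pressed down into the box, m: 0 up, 0.006 at its stop; a spring needs 4 N to start and 9 N at the stop and pushes it up again when released
- right_shaft (a joint): the same for the right shaft
- selector (a joint): lean of the selector lever, rad: about +0.6 leans to the left shaft (blue ring), about -0.6 to the right shaft (orange ring); it tips over between its two stops
- selector_ball (a point): centre of the 16 mm red ball of the lever, at the middle of the box's front edge, about 80 mm above the worktop
- control_box: fixed grey control box 104 x 204 x 48 mm, black top plate; origin: centre of underside, x to its rear, y to its left end. Shafts at x +12 mm, y +65 (left) and -65 mm (right), each in a steel bush 26 mm wide, 4 mm high; lever pivot at x -34 mm, y 0, 52 mm up
- bin_blue: loose small blue parts bin 94 x 70 x 47 mm, behind on the right; bystander; origin centre of underside
- screwdriver: loose red-handled screwdriver 199 mm long, at the right edge behind; bystander; origin near its middle, underside
Mind the look-alikes: they are no part of the job. Of the things that look like the knob, take the one that is farthest to the robot's right at the start.

How it is judged:
At the end, for the whole second after the job is handed in: The knob is on the shaft the lever leans to, underside within 2.5 mm of home (14 mm below the tip) and 3 mm of its axis, flats matched within 0.3 rad, upright within 0.15 rad, at rest; the fingers on it hold that shaft pressed at least 4 of its 6 mm through the last second (((value of joint selector above 0.3 rad and z of knob in the frame of left_tip below -0.0115 m and horizontal distance between knob and left_tip below 0.003 m and angle between the x axis of knob and the x axis of left_tip, either way round below 0.3 rad and angle between knob's own z axis and vertical below 0.15 rad and value of joint left_shaft above 0.004 m) or (value of joint selector below -0.3 rad and z of knob in the frame of right_tip below -0.0115 m and horizontal distance between knob and right_tip below 0.003 m and angle between the x axis of knob and the x axis of right_tip, either way round below 0.3 rad and angle between knob's own z axis and vertical below 0.15 rad and value of joint right_shaft above 0.004 m)) and contact force between the fingers and knob above 2 N and linear speed of knob below 0.02 m/s); the arm keeps its last pose, push and grip.
It fails at once if the selector lever is thrown over (distance of selector_ball from where it was at the start of the episode above 0.03 m).
It fails at once if a bystander is moved more than 30 mm (distance of any of bin_blue, screwdriver from where it was at the start of the episode above 0.03 m).
It also fails if it takes over 38 s, if anything falls off the work surface, if the arm or the gripper's body presses on something with over 40 N, if the wrist force passes 120 N, or if a joint passes its speed limit or range.

ROBOT

A 7-joint arm with a two-finger parallel gripper is mounted at the origin on a cart in front of the work surface, level with it; the furniture and walls round the work are solid. World frame = base frame: x ahead of the robot, y to its left, z up, the work surface at z = 0. Lengths are in m, angles in rad, forces in N, time in s.
With the tool pointing down it reaches from about 0.425 to 0.925 m from the base axis. Payload 6.8 kg.
Tool frame: the origin (TCP) lies midway between the tips of the shut fingers; the grasp point (between the pads) lies r.grip_point_offset behind it (r.grip_point_offset is the distance from the TCP to the grasp point, in m); z points along the fingers, y is the line along which they close (so a half turn about z gives the same grasp; the last joint's range is limited). The gripper opens to 85 mm and grips with 20 to 120 N. Pads are 22 mm wide; open, the fingers measure 114 mm over their backs; the gripper's body (76 mm by 85 mm) begins 54 mm behind the grasp point. The pads swing forward as they close: fully open they stand 13 mm farther back than shut.
Start: joints at [1.192, 0.477, 0.022, 1.555, -0.011, 1.109, -0.083], TCP at [0.181, -0.65, 0.231] pointing down, gripper open.
Joint ranges: [-2.96, 2.96], [-0.34, 2.1], [-1.41, 1.46], [0.24, 2.44], [-1.37, 4.51], [0.17, 1.92], [-2.96, 2.96]. Speed limits (rad/s): [2.39, 2.39, 3.14, 3.14, 3.14, 3.14, 3.14].

INTERFACE

Orientations are given as a rotation vector (axis times angle).
In Python, from bench import r gives the robot as it stands. The module is installed in compiled form; this text tells all that it offers.
- The arm moves only by the shell command python3 -m crank 'ROWS' [FORCE]. ROWS is JSON, a list of rows, each a list of 5 numbers: the shift along the world's x, y, z in units of 200 mm (1.0 is 200 mm), then the turn about the world's z in units of 45 degrees (1.0 is 45 degrees), then the opening, from -1 (shut) to 1 (fully open). In form: [[dx, dy, dz, turn, jaw], ...]. A call has 1 to 8 rows; each row shifts and turns the commanded pose from where the row before left it; what a row does not reach is not made up. A row lasts 1/12 s, in which the tool goes at most 41.7 mm and 7.16 degrees, less where a joint would pass 70% of its speed; a pose out of reach is approached as far as the arm can. A call with a number of a shift or a turn outside -1 to 1 is refused whole. A call with a gripper value outside its range is refused whole. The fingers move at their own pace and stop on an object; FORCE is the grip in N (left out, the last holds). Time passes only in rows, so rows that do not move let the fingers close. It gives the time, the measured TCP pose, the force, the opening and the grip force at its end, in the units of the state.
- r.get_obs(): the state, without advancing time (a new reading comes with each control period).
- r.grab_frame(name): name is "scene" or "top" or "wrist"; returns the picture (384x512x3 uint8, blue, green, red); there is no depth.
- r.camera_model(name): a dict with "fx", "fy", "cx", "cy" (pixels), "distortion" ([k1, k2, p1, p2, k3] as OpenCV has them; the pictures are not rectified), "R" (3x3) and "t" (3): a world point X has camera coordinates R X + t. Camera axes: x right, y down, z forward; pixel columns grow to the right and rows downward; lengths in m; the calibration is good to about 2 mm. A picture is of the moment at which its call begins: read the wrist's pose just before it. camera_model takes no time and is no camera call; for the wrist camera it gives the pose at the moment of the call.
- r.hand_in(): hands the job in; it is judged then, once.
The state is a dict: "clock": time; "joints": joint angles; "qvel": joint speeds; "tau": joint torques, N m; "tcp_pos": TCP position; "orientation": TCP orientation; "contact_force": force on the tool from outside, world axes, zero at the start; "moment": the same for the moment, N m; "grip_width": finger opening in m; "gripper_force": force on a finger pad.
Only numpy, scipy, OpenCV 4.12 (cv2) and the standard library are available. Lean on these libraries where they do the work, as an engineer would, in place of code of your own. Each camera call takes 0.05 s, during which the arm holds its last target. There are 200 camera calls.

## Working session

There is one attempt and no reset: what is moved stays moved. The work goes in short steps, Python scripts to look and compute and a shell command to move; the robot and the scene stay as the last step left them, time stands still between calls to the robot, and variables do not carry over. Pictures are saved under pics/ and viewed, at most 10 in all, crops included, and the job is handed in when it is done.

```bash
mkdir -p pics; python3 - <<'E'
from bench import r
import cv2,numpy as np
for n in ["scene","top"]:
    im=r.grab_frame(n); cv2.imwrite(f"pics/{n}0.png",im)
    m=r.camera_model(n); R=np.array(m["R"]);print(n,m["fx"],m["cx"],m["cy"],m["distortion"],"C",-R.T@np.array(m["t"]),R.round(3).tolist())
o=r.get_obs();print(o["clock"],o["tcp_pos"],o["orientation"],r.grip_point_offset,o["grip_width"])
E
```

```text
scene 366.20500168484693 255.8068672173446 186.5902960775074 [-0.10775327  0.          0.          0.          0.        ] C [0.19118675 0.53085966 0.677925  ] [[-0.771, -0.637, 0.015], [-0.45, 0.528, -0.72], [0.45, -0.561, -0.694]]
top 409.5455937606689 253.9394136844595 184.79677655915776 [0.00342271 0.         0.         0.         0.        ] C [0.43127984 0.04349797 0.92723807] [[-0.029, -0.999, 0.027], [-0.982, 0.024, -0.187], [0.187, -0.032, -0.982]]
0.1 [ 0.18039557 -0.64988671  0.23039853] [-3.11121174e+00 -4.23855886e-01  5.81288064e-04] 0.0187 0.0853150649130121
```

View pics/scene0.png

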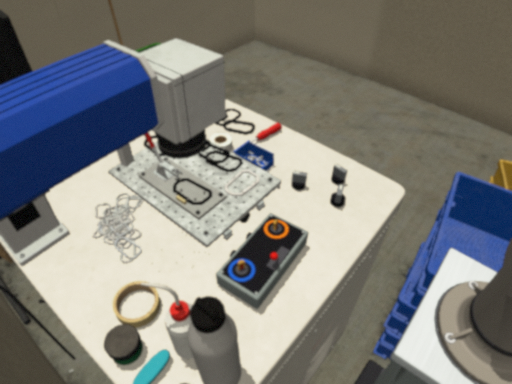

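View pics/top0.png

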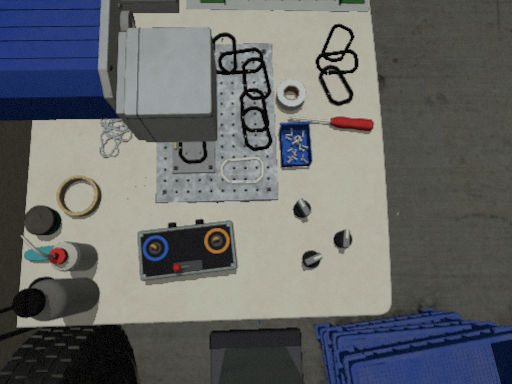

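The top view shows three knob look-alikes at (302,208), (312,260) and (343,239). The farthest to the robot's right (image right) is (343,239). The box has its blue ring at (155,247), its orange ring at (217,240) and the red ball at (176,268). Next I'll check the knob choice and the lever in a close crop.

```bash
cat > h.py <<'E'
from bench import r
import cv2,numpy as np
def KD(m): return np.array([[m["fx"],0,m["cx"]],[0,m["fy"],m["cy"]],[0,0,1]]),np.array(m["distortion"])
def ray(m,uv):
    K,D=KD(m);p=cv2.undistortPoints(np.array([[uv]],float),K,D)[0,0]
    R=np.array(m["R"]);return -R.T@np.array(m["t"]),R.T@np.array([p[0],p[1],1])
def onz(m,uv,z):
    c,d=ray(m,uv);return c+d*(z-c[2])/d[2]
def tri(a,b):
    (c,d),(e,f)=a,b;s=np.linalg.lstsq(np.c_[d,-f],e-c,rcond=None)[0]
    p,q=c+s[0]*d,e+s[1]*f;return (p+q)/2,np.linalg.norm(p-q)
def proj(m,X):
    K,D=KD(m);return cv2.projectPoints(np.array([X],float),cv2.Rodrigues(np.array(m["R"]))[0],np.array(m["t"]),K,D)[0][0,0]
def blobs(im,lo,hi,box,amin=6):
    x0,y0,x1,y1=box;k=cv2.inRange(cv2.cvtColor(im[y0:y1,x0:x1],cv2.COLOR_BGR2HSV),np.array(lo),np.array(hi))
    n,l,s,c=cv2.connectedComponentsWithStats(k);return [(s[i,4],(c[i]+[x0,y0]).round(2).tolist()) for i in range(1,n) if s[i,4]>=amin]
E
python3 - <<'E'
from h import *
t=cv2.imread("pics/top0.png");s=cv2.imread("pics/scene0.png")
a=cv2.resize(t[215:290,130:245],None,fx=3.4,fy=3.4,interpolation=cv2.INTER_CUBIC)
b=cv2.resize(t[190:275,285:360],None,fx=5.2,fy=5.2*75*3.4/(85*5.2)*1,interpolation=cv2.INTER_CUBIC)
c=cv2.resize(s[210:305,210:315],None,fx=3.4,fy=3.4,interpolation=cv2.INTER_CUBIC)
d=cv2.resize(s[155:215,285:360],None,fx=5,fy=5,interpolation=cv2.INTER_CUBIC)
o=np.zeros((600,800,3),np.uint8)
for q,(y,x) in ((a,(0,0)),(b,(0,400)),(c,(265,0)),(d,(265,400))):
    q=q[:600-y,:800-x];o[y:y+q.shape[0],x:x+q.shape[1]]=q
cv2.imwrite("pics/crop1.png",o)
mt,ms=r.camera_model("top"),r.camera_model("scene")
P={}
for nm,im,m,bx in(("top",t,mt,(130,215,245,290)),("scene",s,ms,(210,210,315,305))):
    print(nm,"red",blobs(im,(0,150,90),(6,255,255),bx),"blue",blobs(im,(100,120,90),(118,255,255),bx),"or",blobs(im,(8,140,120),(22,255,255),bx))
for k in((302,208),(312,260),(343,239)):
    X=onz(mt,k,.04);print(k,X,np.hypot(*X[:2]),proj(ms,X))
E
```

```text
top red [(np.int32(43), [176.02, 267.14])] blue [(np.int32(263), [155.2, 247.71])] or [(np.int32(227), [216.53, 240.15]), (np.int32(12), [215.33, 237.92]), (np.int32(13), [153.0, 245.54])]
scene red [(np.int32(54), [273.39, 255.22])] blue [(np.int32(321), [241.24, 270.68])] or [(np.int32(250), [275.75, 228.68]), (np.int32(9), [240.78, 262.67])]
(302, 208) [ 0.54571533 -0.08953408  0.04      ] 0.5530113720853821 [298.99036848 175.64682144]
(312, 260) [ 0.43323369 -0.10522207  0.04      ] 0.44582856477942445 [339.52705101 192.16293013]
(343, 239) [ 0.47592525 -0.17507179  0.04      ] 0.5071045043560929 [338.81712971 170.6980531 ]
```

View pics/crop1.png

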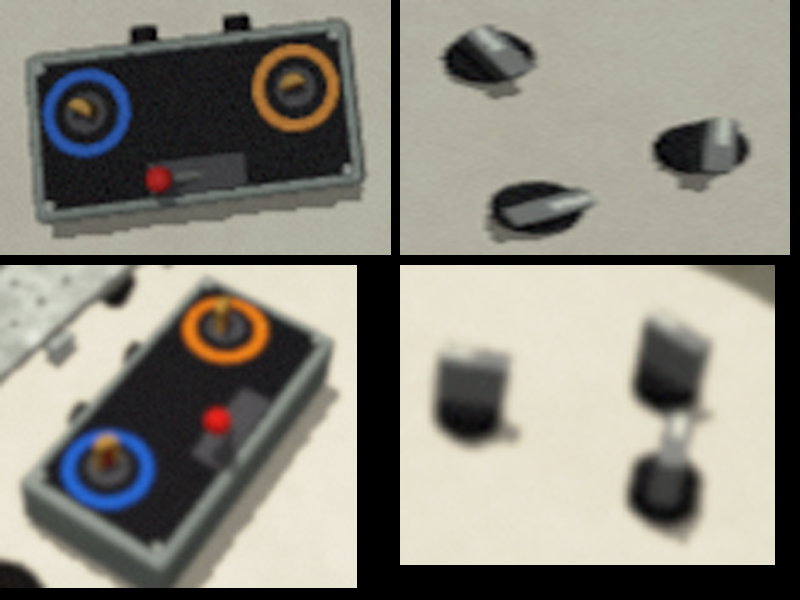

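The crop confirms it. The lever ball is at the blue (left) end of its slot, so the blue shaft is the target. The loose knob to take is at (343,239), with its bar running roughly along world x. Now I'll move the wrist camera over it.

```bash
python3 -m crank '[[0.1,0.17,0,0,1],[0.1,0.17,0,0,1],[0.1,0.17,0,0,1],[0.1,0.17,0,0,1],[0.1,0.17,0,0,1],[0.1,0.17,0,0,1],[0.1,0.17,0,0,1],[0.1,0.17,0,0,1]]'
python3 -m crank '[[0.1,0.17,0,0,1],[0.1,0.17,0,0,1],[0.1,0.17,0,0,1],[0.1,0.17,0,0,1],[0.1,0.15,0,0,1],[0.1,0.1,0,0,1],[0,0,0,0,1]]'
python3 - <<'E'
from h import *
o=r.get_obs();m=r.camera_model("wrist");im=r.grab_frame("wrist");cv2.imwrite("pics/w1.png",im)
import json;json.dump({k:np.array(v).tolist() for k,v in m.items()},open("w1.json","w"))
print(o["clock"],o["tcp_pos"],o["orientation"]);R=np.array(m["R"]);print(-R.T@np.array(m["t"]),R.round(2).tolist(),m["fx"])
E
```

```text
clock: 0.77
tcp_pos: [0.3409, -0.3765, 0.2311]
orientation: [-3.113, -0.424, 0.0]
contact_force: [1.2, -0.5, -0.1]
grip_width: 0.0855
gripper_force: 0.0
clock: 1.35
tcp_pos: [0.4644, -0.1865, 0.2315]
orientation: [-3.109, -0.438, -0.004]
contact_force: [0.7, -0.2, 0.3]
grip_width: 0.0854
gripper_force: 0.0
1.35 [ 0.4643543  -0.18649057  0.23152611] [-3.10906252 -0.43775392 -0.00436681]
[ 0.54169009 -0.16448947  0.3752314 ] [[0.28, -0.96, -0.0], [-0.91, -0.26, 0.31], [-0.3, -0.09, -0.95]] 289.1744897694628
```

View pics/w1.png

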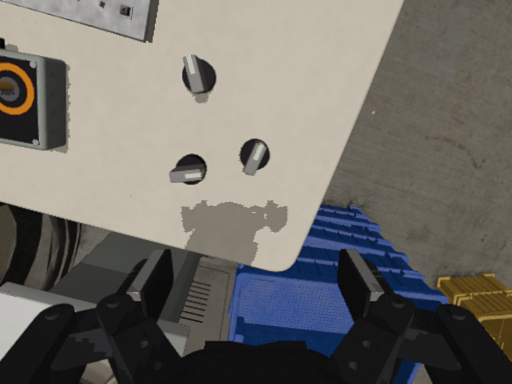

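The wrist view shows the target knob at (255,156), with its white line towards the upper right end at about (262,146). The look-alikes are at (198,74) and (188,170). I'll descend for a second, closer view.

```bash
python3 -m crank '[[0.02,0.02,-0.15,0,1],[0.02,0.02,-0.15,0,1],[0,0,-0.15,0,1],[0,0,0,0,1]]'
cat >> h.py <<'E'
import json
def snap(n):
    m=r.camera_model("wrist");im=r.grab_frame("wrist");cv2.imwrite(f"pics/{n}.png",im)
    json.dump({k:np.array(v).tolist() for k,v in m.items()},open(n+".json","w"));return m,im
def load(n): return json.load(open(n+".json")),cv2.imread(f"pics/{n}.png")
E
python3 - <<'E'
from h import *
o=r.get_obs();m,im=snap("w2");print(o["clock"],o["tcp_pos"],o["orientation"])
c=proj(m,[.476,-.178,.046]);print(c);u,v=map(int,c)
a=cv2.resize(im[max(v-50,0):v+50,u-50:u+50],(500,500),interpolation=cv2.INTER_NEAREST);print(max(v-50,0),u-50)
cv2.imwrite("pics/c2.png",a)
E
```

```text
clock: 1.73
tcp_pos: [0.464, -0.1843, 0.1363]
orientation: [-3.109, -0.422, 0.014]
contact_force: [-1.5, -0.6, -0.2]
grip_width: 0.0857
gripper_force: 0.0
1.7333 [ 0.46404348 -0.18433339  0.13629894] [-3.10917185 -0.42209387  0.01437506]
[251.59349179 181.22043465]
131 201
```

View pics/c2.png

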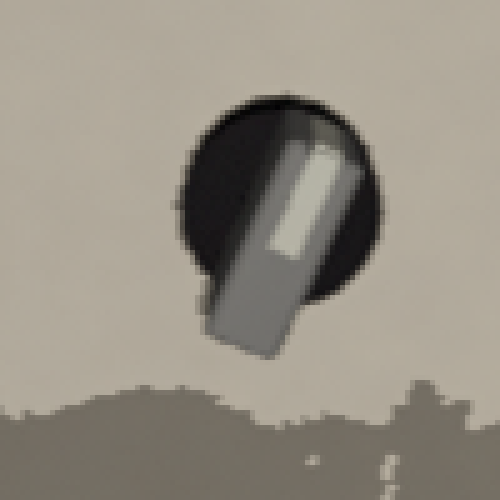

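The close crop shows the bar top with corners at crop (205,332), (272,357), (362,168) and (292,138). The white line runs to the far end at (325,150), so the knob's +x points up and slightly right in the image.

```bash
python3 - <<'E'
from h import *
m1,i1=load("w1");m2,i2=load("w2")
mt=r.camera_model("top");it=cv2.imread("pics/top0.png")
P=[np.array(p)/5+[201,131]-.5*0.8 for p in((205,332),(272,357),(362,168),(292,138))]
X=[onz(m2,p,.046) for p in P]
print("len",[np.linalg.norm(X[i]-X[(i+1)%4]).round(4) for i in range(4)])
c=np.mean(X,0);d=X[2]+X[3]-X[0]-X[1];print("centre",c,"yaw x",np.degrees(np.arctan2(d[1],d[0])))
# white line end blobs for height
def line(im,b):
    x0,y0,x1,y1=b;q=im[y0:y1,x0:x1].astype(int);hsv=cv2.cvtColor(im[y0:y1,x0:x1],cv2.COLOR_BGR2HSV)
    dark=cv2.inRange(hsv,(0,0,0),(180,255,140));n,l,s,ce=cv2.connectedComponentsWithStats(dark)
    i=1+np.argmax(s[1:,4]);h=cv2.convexHull(np.argwhere(l==i)[:,::-1].astype(np.int32).copy())
    mk=np.zeros_like(dark);cv2.fillPoly(mk,[h],255);mk=cv2.erode(mk,np.ones((3,3)))
    w=(mk>0)&(hsv[...,2]>150);n,l,s,ce=cv2.connectedComponentsWithStats(w.astype(np.uint8))
    return [(s[j,4],(ce[j]+[x0,y0]).round(2).tolist()) for j in range(1,n)], (s.shape)
w2=line(i2,(225,145,285,205));w1=line(i1,(236,132,276,180));wt=line(it,(328,225,358,252))
print(w2,w1,wt)
b=lambda w:max(w[0])[1]
for n,mm,w in(("w1",m1,w1),("top",mt,wt)):
    if w[0]: print(n,tri(ray(m2,b(w2)),ray(mm,b(w))))
E
```

```text
len [np.float64(0.0123), np.float64(0.0364), np.float64(0.0126), np.float64(0.0368)]
centre [ 0.47758099 -0.18224969  0.046     ] yaw x -8.332790469316393
([(np.int32(142), [261.61, 171.08]), (np.int32(6), [240.5, 186.5]), (np.int32(8), [261.0, 193.62])], (4, 5)) ([(np.int32(88), [258.14, 151.62]), (np.int32(1), [242.0, 164.0]), (np.int32(2), [243.0, 166.5]), (np.int32(1), [257.0, 170.0])], (5, 5)) ([(np.int32(14), [346.5, 234.0])], (2, 5))
w1 (array([ 0.4875547 , -0.18359534,  0.04928673]), np.float64(0.0003977549057772379))
top (array([ 0.48605443, -0.18350119,  0.0420741 ]), np.float64(0.001238282522574107))
```

Both height checks (49 and 42 mm) agree with the 46 mm bar top. The knob is at (0.4776, -0.182) with yaw -8°. Now I'll align and lower part way.

```bash
python3 -m crank '[[0.035,0.005,-0.07,-0.13,0.4],[0.035,0.005,-0.07,-0.13,0.4],[0,0,-0.07,-0.13,0.4],[0,0,-0.07,-0.14,0.4],[0,0,0,0,0.4],[0,0,0,0,0.4]]' 40
python3 - <<'E'
from h import *
o=r.get_obs();q=o["orientation"];R=cv2.Rodrigues(np.array(q))[0];print(o["tcp_pos"],np.degrees(np.arctan2(R[1,1],R[0,1])),R[:,2])
E
```

```text
clock: 2.28
tcp_pos: [0.4828, -0.1832, 0.0865]
orientation: [3.133, -0.225, 0.001]
contact_force: [0.3, 0.7, -0.4]
grip_width: 0.0598
gripper_force: 0.0
[ 0.48281537 -0.18320372  0.08651997] -98.20117705692753 [ 4.22760146e-04 -6.71341236e-04 -9.99999685e-01]
```

```bash
python3 -m crank '[[-0.025,0.005,-0.11,0,0.4],[0,0,-0.11,0,0.4],[0,0,-0.105,0,0.4],[0,0,0,0,0.4],[0,0,0,0,0.4]]' 40; python3 -m crank '[[0,0,0,0,-0.2],[0,0,0,0,-1],[0,0,0,0,-1],[0,0,0,0,-1],[0,0,0,0,-1],[0,0,0,0,-1]]' 40
```

```text
clock: 2.7
tcp_pos: [0.4778, -0.1819, 0.0213]
orientation: [3.133, -0.226, -0.0]
contact_force: [-0.2, -0.5, 0.4]
grip_width: 0.0594
gripper_force: 0.0
clock: 3.2
tcp_pos: [0.4784, -0.1817, 0.0215]
orientation: [3.133, -0.228, 0.003]
contact_force: [-1.4, -0.2, 7.3]
grip_width: 0.0131
gripper_force: 39.6
```

```bash
python3 -m crank '[[0,0,0.02,0,-1],[0,0,0.1,0,-1],[0,0,0.2,0,-1],[0,0,0.2,0,-1],[0,0,0.12,0,-1],[0,0,0,0,-1]]' 60
python3 - <<'E'
from h import *
t=cv2.imread("pics/top0.png");s=cv2.imread("pics/scene0.png");mt,ms=r.camera_model("top"),r.camera_model("scene")
L=onz(mt,(155.2,247.7),.049);O=onz(mt,(216.6,240.1),.049);print(L,O,np.linalg.norm(L-O))
print(tri(ray(mt,(155.2,247.7)),ray(ms,(241.24,270.68))))
print("ball",tri(ray(mt,(176.02,267.14)),ray(ms,(273.39,255.22))))
d=(L-O)/np.linalg.norm(L-O);print("box y dir deg",np.degrees(np.arctan2(d[1],d[0])))
print("top brass",blobs(t,(12,90,90),(35,255,255),(146,238,165,257),3),"scene",blobs(s,(8,90,90),(35,255,255),(230,255,252,280),3))
E
```

```text
clock: 3.7
tcp_pos: [0.4809, -0.1823, 0.154]
orientation: [3.131, -0.228, 0.015]
contact_force: [0.5, -0.7, -1.9]
grip_width: 0.0127
gripper_force: 59.1
[0.4683735  0.22656098 0.049     ] [0.4806498  0.09730771 0.049     ] 0.12983494750712565
(array([0.46832038, 0.22710917, 0.04582784]), np.float64(0.0004328192305960841))
ball (array([0.42701181, 0.17725657, 0.08299719]), np.float64(9.917300976016195e-05))
box y dir deg 95.42559858314233
top brass [(np.int32(23), [153.17, 245.74])] scene [(np.int32(34), [240.21, 263.94])]
```

The ring and ball heights agree with the description, and the shaft spacing measures 130 mm. The ball leans about 15 mm towards the left shaft. I'll carry the knob to a spot where the wrist camera sees the left shaft.

```bash
python3 -m crank '[[-0.01,0.1,0.03,0,-1],[-0.012,0.186,0.03,0,-1],[-0.012,0.186,0.03,0,-1],[-0.012,0.186,0,0,-1],[-0.012,0.186,0,0,-1],[-0.012,0.186,0,0,-1],[-0.012,0.186,0,0,-1],[-0.012,0.186,0,0,-1]]'
python3 -m crank '[[-0.012,0.186,0,0,-1],[-0.012,0.186,0,0,-1],[-0.012,0.186,0,0,-1],[0,0.085,0,0,-1],[0,0,0,0,-1],[0,0,0,0,-1],[0,0,0,0,-1]]'
python3 - <<'E'
from h import *
o=r.get_obs();m,im=snap("w3");print(o["clock"],o["tcp_pos"],o["orientation"])
c=proj(m,[.4684,.227,.06]);print(c)
cv2.imwrite("pics/w3b.png",cv2.resize(im,(800,600)))
E
```

```text
clock: 4.37
tcp_pos: [0.4577, 0.1004, 0.1658]
orientation: [3.133, -0.228, -0.001]
contact_force: [0.6, 0.1, -0.6]
grip_width: 0.0127
gripper_force: 59.0
clock: 4.95
tcp_pos: [0.4512, 0.2261, 0.1656]
orientation: [3.132, -0.23, -0.002]
contact_force: [-0.6, -1.3, -0.7]
grip_width: 0.0129
gripper_force: 59.0
4.95 [0.45119848 0.22612232 0.16557145] [ 3.13152469e+00 -2.29506007e-01 -1.93437373e-03]
[250.4463928  173.37765717]
```

View pics/w3b.png

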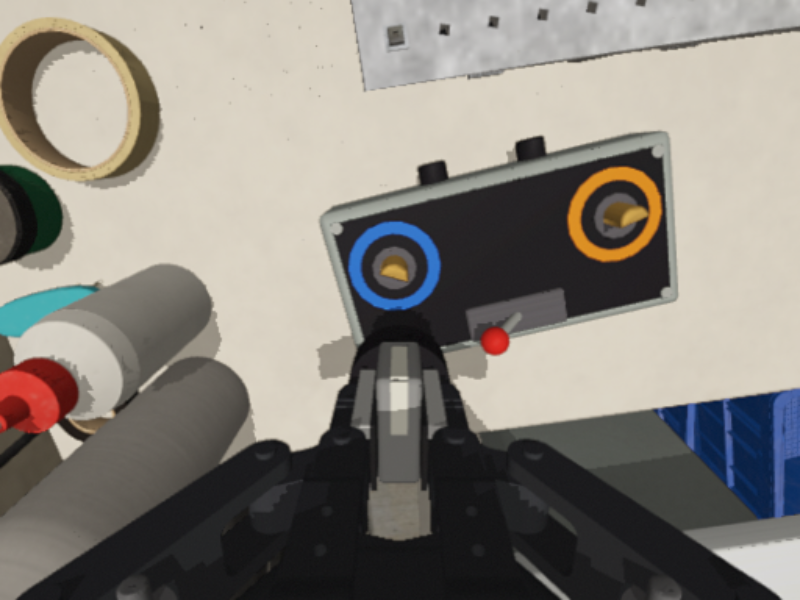

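The wrist view shows the left brass shaft at about (395,268) of 800, and the held knob with its white line pointing forward at (400,390). I'll zoom in on the shaft's D shape.

```bash
python3 - <<'E'
from h import *
m,im=load("w3");s=cv2.imread("pics/scene0.png")
a=cv2.resize(im[145:200,225:280],(550,550),interpolation=cv2.INTER_NEAREST)
b=cv2.resize(s[250:285,228:253],(250,350),interpolation=cv2.INTER_NEAREST)
o=np.zeros((550,800,3),np.uint8);o[:,:550]=a;o[:350,550:]=b;cv2.imwrite("pics/c3.png",o)
print("blue",blobs(im,(100,120,90),(118,255,255),(215,130,290,210)),"brass",blobs(im,(10,90,90),(35,255,255),(235,155,270,190),3),"red",blobs(im,(0,120,60),(8,255,255),(235,155,270,190),2))
E
```

```text
blue [(np.int32(1325), [251.95, 169.08])] brass [(np.int32(227), [252.33, 171.26])] red []
```

View pics/c3.png

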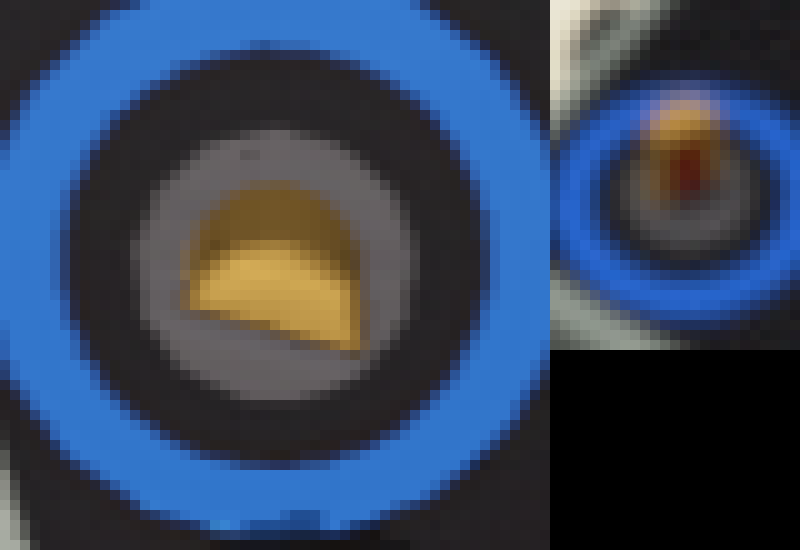

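The shaft's flat edge runs from crop (183,305) to (358,350), facing down-left in the image, towards the robot. The scene crop shows the red stripe on that same side.

```bash
python3 - <<'E'
from h import *
m,im=load("w3");ms=r.camera_model("scene");mt=r.camera_model("top")
A,B=[onz(m,(225+u/10-.5,145+v/10-.5),.074) for u,v in((181,307),(359,353))]
d=B-A;print("len",np.linalg.norm(d),"A",A,"B",B)
n=np.array([d[1],-d[0],0]);n/=np.linalg.norm(n);
if n[0]>0:n=-n
print("flat normal deg",np.degrees(np.arctan2(n[1],n[0])),"axis est",(A+B)/2-n*.0005)
# ring circle centre + bush at known heights, two views
for z in(.048,.0495):print("ring w3",onz(m,(251.95,169.08),z))
print("tri ring w3-top",tri(ray(m,(251.95,169.08)),ray(mt,(155.2,247.7))),"w3-scene",tri(ray(m,(251.95,169.08)),ray(ms,(241.24,270.68))))
bu=onz(m,(225+27.4-.5,145+26.5-.5),.052);print("bush",bu)
# height of the shaft top from brass in scene (top face centre px) 
print("tip height",tri(ray(m,(225+27.2,145+29.0)),ray(ms,(228+13.5,250+11))))
o=r.get_obs();print(np.round(o["joints"],3),o["tcp_pos"])
K=onz(m,(250,240),.19)
E
```

```text
len 0.015484614765323774 A [0.47134452 0.23304105 0.074     ] B [0.46519788 0.21882865 0.074     ]
flat normal deg 156.61225967035443 axis est [0.46873012 0.22573637 0.074     ]
ring w3 [0.46921419 0.22561384 0.048     ]
ring w3 [0.46957136 0.22554965 0.0495    ]
tri ring w3-top (array([0.46877121, 0.2262194 , 0.04770772]), np.float64(0.0013839033544710531)) w3-scene (array([0.46856707, 0.22603422, 0.04437666]), np.float64(0.000679362612966994))
bush [0.46839515 0.22575473 0.052     ]
tip height (array([0.47060697, 0.22418382, 0.07404982]), np.float64(0.0018839656934009018))
[-0.254  0.307 -0.395  2.     0.154  0.865 -2.451] [0.4514374  0.22573218 0.16570999]
```

The flat's length (15.5 mm), the tip height (74 mm) and the spacing all agree with the description. The axis is at (0.4687, 0.226) and the flat normal at 157°, so the knob must turn +165°. Joint 7 has the range for that. I'll turn it clear of the bottles.

```bash
python3 -m crank '[[0,-0.06,0,0.15,-1],[0,-0.06,0,0.15,-1],[0,-0.06,0,0.15,-1],[0,-0.06,0,0.15,-1],[0,-0.06,0,0.15,-1],[0,-0.06,0,0.15,-1],[0,-0.06,0,0.15,-1],[0,-0.06,0,0.15,-1]]'
python3 -m crank '[[0,0,0,0.15,-1],[0,0,0,0.15,-1],[0,0,0,0.15,-1],[0,0,0,0.15,-1],[0,0,0,0.15,-1],[0,0,0,0.15,-1],[0,0,0,0.15,-1],[0,0,0,0.15,-1]]'
python3 -m crank '[[0.01,0.06,0,0.15,-1],[0.01,0.06,0,0.15,-1],[0.01,0.06,0,0.15,-1],[0.01,0.06,0,0.15,-1],[0.01,0.06,0,0.15,-1],[0.01,0.06,0,0.15,-1],[0.01,0.06,0,0.15,-1],[0.01,0.06,0,0.15,-1]]'
python3 -m crank '[[0,0,0,0.07,-1],[0,0,0,0,-1],[0,0,0,0,-1],[0,0,0,0,-1]]'
cat >> h.py <<'E'
def st():
    o=r.get_obs();R=cv2.Rodrigues(np.array(o["orientation"]))[0]
    print(round(o["clock"],2),np.round(o["tcp_pos"],4),"x-yaw",np.degrees(np.arctan2(R[1,0],R[0,0])).round(2),"tilt",R[:,2].round(4),np.round(o["contact_force"],1),np.round(o["moment"],2),o["grip_width"].round(4),np.round(o["joints"],2))
E
python3 -c "
from h import *
st();m,im=snap('w4');s=r.grab_frame('scene');t=r.grab_frame('top');cv2.imwrite('pics/s4.png',s);cv2.imwrite('pics/t4.png',t)
c=proj(r.camera_model('scene'),[.4687,.226,.12]);u,v=map(int,c)
o=np.zeros((600,800,3),np.uint8);o[:,:400]=cv2.resize(s[v-60:v+60,u-40:u+40],(400,600));a=cv2.resize(im[100:384,60:452],(400,290));o[:290,400:]=a
c=proj(r.camera_model('top'),[.4687,.226,.12]);u,v=map(int,c);o[290:,400:]=cv2.resize(t[v-31:v+31,u-40:u+40],(400,310));cv2.imwrite('pics/c4.png',o)"
```

```text
clock: 5.67
tcp_pos: [0.4514, 0.1291, 0.1661]
orientation: [2.893, 1.223, -0.001]
contact_force: [0.0, -0.8, -1.1]
grip_width: 0.0128
gripper_force: 59.0
clock: 6.33
tcp_pos: [0.4514, 0.1296, 0.1661]
orientation: [2.022, 2.403, -0.002]
contact_force: [-0.3, -1.3, -0.4]
grip_width: 0.0134
gripper_force: 59.0
clock: 7.0
tcp_pos: [0.468, 0.226, 0.166]
orientation: [0.711, 3.06, -0.002]
contact_force: [0.7, 0.2, -1.6]
grip_width: 0.0127
gripper_force: 59.0
clock: 7.33
tcp_pos: [0.4678, 0.226, 0.166]
orientation: [-0.637, -3.076, 0.002]
contact_force: [0.3, 0.7, -1.9]
grip_width: 0.0129
gripper_force: 59.0Traceback (most recent call last):
  File "<string>", line 3, in <module>
    st();m,im=snap('w4');s=r.grab_frame('scene');t=r.grab_frame('top');cv2.imwrite('pics/s4.png',s);cv2.imwrite('pics/t4.png',t)
    ~~^^
  File "h.py", line 24, in st
    print(round(o["clock"],2),np.round(o["tcp_pos"],4),"x-yaw",np.degrees(np.arctan2(R[1,0],R[0,0])).round(2),"tilt",R[:,2].round(4),np.round(o["contact_force"],1),np.round(o["moment"],2),o["grip_width"].round(4),np.round(o["joints"],2))
                                                                                                                                                                                            ^^^^^^^^^^^^^^^^^^^^^
AttributeError: 'float' object has no attribute 'round'
```

Yaw is 156.6° as wanted. I'll lower to about 6 mm above the tip and look.

```bash
sed -i 's/o\["grip_width"\].round(4)/round(o["grip_width"],4)/' h.py
python3 -m crank '[[0.002,0,-0.1,0,-1],[0.002,0,-0.1,0,-1],[0,0,-0.12,0,-1],[0,0,0,0,-1],[0,0,0,0,-1],[0,0,0,0,-1]]'
python3 -c "
from h import *
st();m,im=snap('w4');s=r.grab_frame('scene');t=r.grab_frame('top');cv2.imwrite('pics/s4.png',s);cv2.imwrite('pics/t4.png',t)
c=proj(r.camera_model('scene'),[.4687,.226,.08]);print(c);u,v=map(int,c)
o=np.zeros((600,800,3),np.uint8);o[:,:400]=cv2.resize(s[v-60:v+60,u-40:u+40],(400,600));a=cv2.resize(im[100:384,60:452],(400,290));o[:290,400:]=a
c=proj(r.camera_model('top'),[.4687,.226,.08]);u,v=map(int,c);o[290:,400:]=cv2.resize(t[v-31:v+31,u-40:u+40],(400,310));cv2.imwrite('pics/c4.png',o)"
```

```text
clock: 7.83
tcp_pos: [0.4688, 0.2277, 0.1033]
orientation: [0.632, 3.076, 0.001]
contact_force: [-0.1, -0.1, 0.1]
grip_width: 0.0127
gripper_force: 59.0
7.83 [0.4688 0.2277 0.1033] x-yaw 156.77 tilt [ 9.e-04  4.e-04 -1.e+00] [-0.1 -0.1  0.1] [-0.02 -0.02  0.04] 0.0127 [ 0.1   0.53 -0.85  1.99  0.53  0.85  0.12]
[241.11449314 260.48902408]
```

View pics/c4.png

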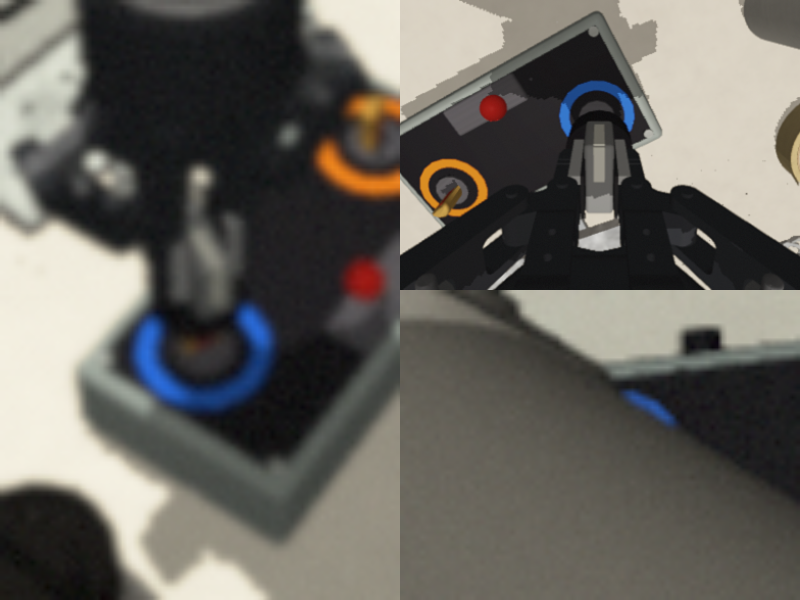

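The scene crop shows the knob right above the blue-ring shaft, with the red stripe visible under the white-line side. I'll nudge y and descend in small steps, watching the force.

```bash
python3 -m crank '[[0,-0.008,-0.015,0,-1],[0,0,-0.015,0,-1],[0,0,-0.01,0,-1],[0,0,0,0,-1],[0,0,0,0,-1]]' 60; python3 -c "from h import *;st()"; python3 -m crank '[[0,0,-0.01,0,-1],[0,0,-0.01,0,-1],[0,0,0,0,-1],[0,0,0,0,-1]]'; python3 -c "from h import *;st()"
```

```text
clock: 8.4
tcp_pos: [0.4682, 0.2259, 0.0941]
orientation: [-0.631, -3.077, 0.0]
contact_force: [-0.1, 1.7, -0.9]
grip_width: 0.0129
gripper_force: 59.0
8.4 [0.4682 0.2259 0.0941] x-yaw 156.82 tilt [-4.e-04 -1.e-04 -1.e+00] [-0.1  1.7 -0.9] [ 0.   -0.05 -0.01] 0.0129 [ 0.09  0.55 -0.84  2.    0.55  0.84  0.11]
clock: 8.73
tcp_pos: [0.4682, 0.2259, 0.0901]
orientation: [-0.631, -3.077, 0.0]
contact_force: [-0.6, 0.5, -0.4]
grip_width: 0.0127
gripper_force: 59.0
8.73 [0.4682 0.2259 0.0901] x-yaw 156.82 tilt [-4.e-04 -1.e-04 -1.e+00] [-0.6  0.5 -0.4] [ 0.08  0.09 -0.04] 0.0127 [ 0.09  0.55 -0.83  2.    0.55  0.83  0.1 ]
```

There's no force 5 mm below the tip height, so the knob is entering. I'll continue.

```bash
python3 -m crank '[[0,0,-0.01,0,-1],[0,0,-0.01,0,-1],[0,0,0,0,-1],[0,0,0,0,-1]]' 80; python3 -m crank '[[0,0,-0.01,0,-1],[0,0,-0.005,0,-1],[0,0,0,0,-1],[0,0,0,0,-1]]'; python3 -c "from h import *;st()"; python3 -m crank '[[0,0,-0.01,0,-1],[0,0,-0.005,0,-1],[0,0,0,0,-1],[0,0,0,0,-1]]'; python3 -c "from h import *;st()"
```

```text
clock: 9.07
tcp_pos: [0.4682, 0.2259, 0.0861]
orientation: [-0.631, -3.077, 0.0]
contact_force: [-0.2, 0.9, -1.5]
grip_width: 0.0126
gripper_force: 82.4
clock: 9.4
tcp_pos: [0.4683, 0.226, 0.0832]
orientation: [-0.631, -3.077, 0.0]
contact_force: [-1.3, 1.6, -1.0]
grip_width: 0.0127
gripper_force: 82.5
9.4 [0.4683 0.226  0.0832] x-yaw 156.82 tilt [-3.e-04  0.e+00 -1.e+00] [-1.3  1.6 -1. ] [ 0.17  0.24 -0.06] 0.0127 [ 0.08  0.56 -0.83  2.01  0.57  0.82  0.09]
clock: 9.73
tcp_pos: [0.4684, 0.2262, 0.0805]
orientation: [0.631, 3.077, 0.0]
contact_force: [-3.2, 0.4, 2.6]
grip_width: 0.0125
gripper_force: 83.1
9.73 [0.4684 0.2262 0.0805] x-yaw 156.82 tilt [ 2.e-04  2.e-04 -1.e+00] [-3.2  0.4  2.6] [-0.02  0.49 -0.05] 0.0125 [ 0.08  0.57 -0.82  2.01  0.57  0.81  0.09]
```

The spring starts to resist right at home height. Next I press through the 6 mm travel.

```bash
python3 -m crank '[[0,0,-0.01,0,-1],[0,0,-0.01,0,-1],[0,0,0,0,-1],[0,0,0,0,-1]]' 100; python3 -m crank '[[0,0,-0.01,0,-1],[0,0,-0.005,0,-1],[0,0,0,0,-1],[0,0,0,0,-1]]'; python3 -c "from h import *;st()"
```

```text
clock: 10.07
tcp_pos: [0.4684, 0.2262, 0.0765]
orientation: [0.631, 3.077, 0.0]
contact_force: [-2.9, -0.1, 5.6]
grip_width: 0.0121
gripper_force: 101.4
clock: 10.4
tcp_pos: [0.4687, 0.2264, 0.0751]
orientation: [0.631, 3.076, -0.001]
contact_force: [-7.6, -2.8, 23.4]
grip_width: 0.0125
gripper_force: 104.6
10.4 [0.4687 0.2264 0.0751] x-yaw 156.82 tilt [ 1.5e-03 -9.0e-04 -1.0e+00] [-7.6 -2.8 23.4] [-0.86  1.61 -0.03] 0.0125 [ 0.07  0.57 -0.82  2.01  0.58  0.8   0.08]
```

At the stop: 23 N, with TCP at 75.1 mm against 75.5 mm expected for fully home plus 6 mm. I'll let it settle and check once more.

```bash
python3 -m crank '[[0,0,0,0,-1],[0,0,0,0,-1],[0,0,0,0,-1],[0,0,0,0,-1],[0,0,0,0,-1],[0,0,0,0,-1]]'; python3 -c "
from h import *
st();s=r.grab_frame('scene');print(blobs(s,(0,150,90),(6,255,255),(260,240,290,270)))
o=cv2.resize(s[200:300,200:300],(600,600),interpolation=cv2.INTER_CUBIC);cv2.imwrite('pics/c5.png',o)"
```

```text
clock: 10.9
tcp_pos: [0.4686, 0.2264, 0.0751]
orientation: [0.631, 3.076, -0.001]
contact_force: [-6.4, -3.5, 24.3]
grip_width: 0.0122
gripper_force: 104.6
10.9 [0.4686 0.2264 0.0751] x-yaw 156.81 tilt [ 1.5e-03 -8.0e-04 -1.0e+00] [-6.4 -3.5 24.3] [-0.88  1.63 -0.06] 0.0122 [ 0.07  0.57 -0.82  2.01  0.58  0.8   0.08]
[(np.int32(44), [273.43, 255.61])]
```

View pics/c5.png

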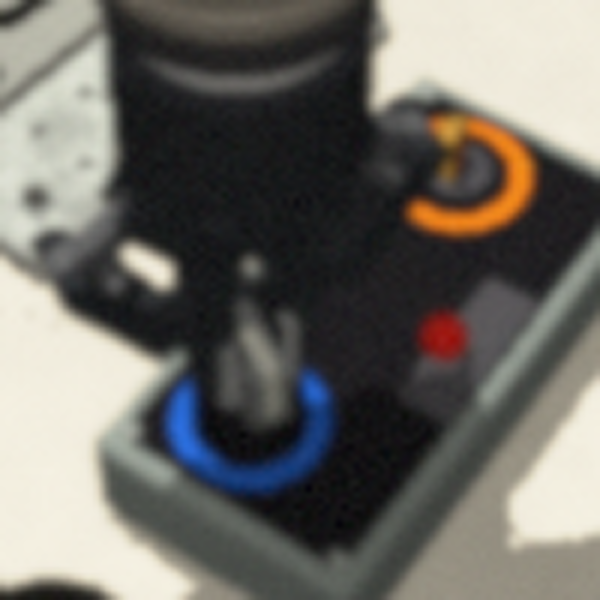

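The picture shows the knob seated low on the blue-ring shaft, around (250,420). The lever ball at (443,337) hasn't moved, and the press is steady at 24 N.

```bash
python3 -c "from bench import r;print(r.hand_in())"
```

```text
the job is handed in; nothing more can be done
None
```

The knob is on the left (blue-ring) shaft with its flat matched to the shaft's, fully home by the measured heights, and held at the end of the spring travel with about 24 N; the lever has not moved, the arm stayed clear of the bin and screwdriver, and the job was handed in at about 11 s with no verdict returned.

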